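# Mark the short-sawn billet for rejection

## Robot

A 6-joint arm with a two-finger parallel gripper is mounted at the origin on the work surface. World frame = base frame: x ahead of the robot, y to its left, z up, the work surface at z = 0. Lengths are in m, angles in rad, forces in N, time in s.
With the tool pointing down it reaches from about 0.325 to 0.9 m from the base axis. Payload 6.1 kg.
Tool frame: the origin (TCP) lies at the centre of the arm's flange, where the gripper is bolted on; the fingertips stand 182 mm ahead of it and the grasp point (between the pads) lies 164 mm ahead of it; x points along the fingers, y is the direction in which the jaws open and shut, and the axes are right-handed (so a half turn about x gives the same grasp; the last joint's range is limited). The gripper opens to 87 mm and grips with 3 to 60 N. Pads are 19 mm wide; open, the fingers measure 117 mm over their backs; the gripper's body (75 mm by 190 mm) begins 51 mm behind the grasp point.
Start: joints at [0.992, 0.22, 1.526, -0, 1.395, -0.126], TCP at [0.273, 0.562, 0.405] pointing down, gripper open.
Joint ranges: [-2.98, 2.98], [-0.91, 2.08], [0.09, 2.57], [-1.24, 4.39], [0.2, 2.65], [-2.68, 2.68]. Speed limits (rad/s): [2.57, 2.57, 3.01, 3.14, 3.14, 3.14].

## Interface

Orientations are given as a 3x3 rotation matrix whose columns are the frame's x, y, z axes.
In Python, from rig import * gives the robot as it stands. The module is installed in compiled form; this text tells all that it offers. Calls block until the motion is done:
- move_ptp(position, orientation): joint-space move of the TCP to a pose.
- move_linear(position, ori=None, v=0.15, until_force=None): straight line of the TCP; ori=None keeps the orientation; v is the mean speed in m/s. With until_force (N) it stops when the force on the tool has changed by that much, and returns True; else False.
- set_joints(angles): joint-space move.
- grip(opening, force=None): finger opening in m; force is the grip in N (None keeps the last); returns when the fingers have stopped.
- dwell(seconds).
- ik(position, orientation): joint angles nearest the present ones, or None.
- state(): the state.
- capture(name): name is "scene" or "top" or "wrist"; returns the picture (400x640x3 uint8, blue, green, red); there is no depth.
- camera_info(name): a dict with "fov_y" (degrees; the focal length in pixels is half the picture's height over the tangent of half this angle, whatever the lens; pixels are square), "cx", "cy" (the principal point, pixels), "T" (4x4, takes a point from camera to world coordinates); the wrist camera has in their place "T_tool_cam" (4x4, takes a point from camera to tool coordinates, whose origin is the TCP and whose axes are the tool frame's). Camera axes: x right, y up, looking along -z (the intrinsics and any distortion apply to the point x, -y, -z); pixel columns grow to the right and rows downward; lengths in m; the calibration is good to about 2 mm. The wrist camera is an equidistant fisheye: a pixel r from the principal point sees the ray r / f radians off the axis. A picture is of the moment at which its call begins: read the wrist's pose just before it. camera_info takes no time and is no camera call.
A pose or a line that the arm cannot do raises Unreachable and nothing moves.
- finish_job(): hands the job in, once; it reports no verdict.
The state is a dict: "time_s": time; "joint_positions": joint angles; "joint_vel": joint speeds; "tau": joint torques, N m; "eef_pos": TCP position; "ee_rot": TCP orientation; "force": force on the tool from outside, world axes, zero at the start; "moment": the same for the moment, N m; "width": finger opening in m.
Only numpy, scipy, OpenCV 4.12 (cv2) and the standard library are available. Lean on these libraries where they do the work, as an engineer would, in place of code of your own. Each camera call takes 0.05 s, during which the arm holds its last target.

## Task

One of the four steel billets standing in the gauge rack has been sawn too short. With the fingertips push the reject pin directly in front of that short billet gently all the way down (it stays down), then gently press the large palm button on the control box fully in and let it come back out. Press no other pin nor the small button, leave the billets and everything else on the bench where they are, and do not pick anything up.

Things in the scene. Friction and masses are not known exactly. Their poses are not given: they have to be found in the camera images.
- rack: fixed grey gauge rack, 130 x 300 mm, 30 mm high; origin at the centre of its underside; z up, y along the row of nests, -x is the side with the pins (towards the robot). Four square nests in a row along y (centres at x = +25 mm, y = -105, -35, 35, 105 mm; 12 mm deep), each with one billet standing in it, and one reject pin 65 mm in front (-x) of each nest
- pin1_top (a point): centre of the top face of the reject pin in front of nest 1 (counted along the rack's +y), 65 mm from the axis of the billet in that nest (95 mm or more from the other billets): a steel mushroom pin, head 22 mm across, top 60 mm above the bench when up, 48 mm when down; moves with the pin. Tall billets rise 18 mm higher than the raised pin
- pin2_top (a point): centre of the top face of the reject pin in front of nest 2 (counted along the rack's +y), 65 mm from the axis of the billet in that nest (95 mm or more from the other billets): a steel mushroom pin, head 22 mm across, top 60 mm above the bench when up, 48 mm when down; moves with the pin. Tall billets rise 18 mm higher than the raised pin
- pin3_top (a point): centre of the top face of the reject pin in front of nest 3 (counted along the rack's +y), 65 mm from the axis of the billet in that nest (95 mm or more from the other billets): a steel mushroom pin, head 22 mm across, top 60 mm above the bench when up, 48 mm when down; moves with the pin. Tall billets rise 18 mm higher than the raised pin
- pin4_top (a point): centre of the top face of the reject pin in front of nest 4 (counted along the rack's +y), 65 mm from the axis of the billet in that nest (95 mm or more from the other billets): a steel mushroom pin, head 22 mm across, top 60 mm above the bench when up, 48 mm when down; moves with the pin. Tall billets rise 18 mm higher than the raised pin
- pin1 (a joint): travel of reject pin 1 in m: 0 = up, 0.012 = all the way down on its stop; slides vertically, about 4 N of friction, stays where it is left
- pin2 (a joint): travel of reject pin 2 in m: 0 = up, 0.012 = all the way down on its stop; slides vertically, about 4 N of friction, stays where it is left
- pin3 (a joint): travel of reject pin 3 in m: 0 = up, 0.012 = all the way down on its stop; slides vertically, about 4 N of friction, stays where it is left
- pin4 (a joint): travel of reject pin 4 in m: 0 = up, 0.012 = all the way down on its stop; slides vertically, about 4 N of friction, stays where it is left
- short: the billet sawn too short: dark steel cylinder, 44 mm diameter, 40 mm high (top 58 mm above the bench), about 0.5 kg, loose, standing in one of the nests (any); origin at the centre of its underside, z up
- tall1: billet of correct length: dark steel cylinder, 44 mm diameter, 60 mm high (top 78 mm above the bench), about 0.7 kg, loose, standing in one of the other nests; origin at the centre of its underside, z up
- tall2: billet of correct length: dark steel cylinder, 44 mm diameter, 60 mm high (top 78 mm above the bench), about 0.7 kg, loose, standing in one of the other nests; origin at the centre of its underside, z up
- tall3: billet of correct length: dark steel cylinder, 44 mm diameter, 60 mm high (top 78 mm above the bench), about 0.7 kg, loose, standing in one of the other nests; origin at the centre of its underside, z up
- palm_base: steel housing of the palm button, fixed on the control box; origin on the box top, on the button axis. The control box is a fixed grey box, 160 x 100 mm, 35 mm high, to the robot's right of the rack; on its top, 76 mm apart along its long side (either order), are the palm button and the small button
- palm_top (a point): centre of the top face of the large black palm button, 54 mm across; moves with it
- palm (a joint): travel of the palm button in m: 0 = out, 0.008 = fully in; spring return, about 6 N to push fully in
- small_top (a point): centre of the top face of the small black button, 22 mm across, on the same box: not to be pressed
- small (a joint): travel of the small button in m: 0 = out, 0.005 = fully in; light spring return
- stray1: loose steel billet, 44 mm diameter, 60 mm high, standing on the bench between robot and rack; origin at its underside
- stray2: loose steel billet, 44 mm diameter, 50 mm high, standing on the bench on the far right of the control box; origin at its underside
- link: loose grey curved forging, about 190 mm long, 25 mm high, lying beyond the rack
- jar: loose grey jar, 60 mm diameter, 90 mm high, beyond the rack
- wrench: loose steel wrench lying flat beyond the control box
- brush: loose hand brush lying flat to the left of the rack
There are look-alikes about, which are no part of the job. Leave any turquoise look-alike of the tall2 alone. Leave any purple look-alike of the short alone.

How it is judged:
On the way, in this order (a step that is already met when the one before it is completed fails the run):
1. the reject pin in front of the short billet is pushed down (((horizontal distance between short and pin1_top below 0.08 m and value of joint pin1 above 0.009 m) or (horizontal distance between short and pin2_top below 0.08 m and value of joint pin2 above 0.009 m) or (horizontal distance between short and pin3_top below 0.08 m and value of joint pin3 above 0.009 m) or (horizontal distance between short and pin4_top below 0.08 m and value of joint pin4 above 0.009 m))), for 0.1 s.
2. the palm button is pressed in (value of joint palm above 0.006 m), for 0.05 s.
At the end, for the whole second after the job is handed in: Pin at the short billet at least 9 of 12 mm down, other pins under 3 mm; palm button (earlier pressed at least 6 of 8 mm) out within 2 mm, small button out; rack billets upright, at rest, within 6 mm of where they stood; other loose things within 15 mm of theirs (((horizontal distance between short and pin1_top below 0.08 m and value of joint pin1 above 0.009 m) or (horizontal distance between short and pin2_top below 0.08 m and value of joint pin2 above 0.009 m) or (horizontal distance between short and pin3_top below 0.08 m and value of joint pin3 above 0.009 m) or (horizontal distance between short and pin4_top below 0.08 m and value of joint pin4 above 0.009 m)) and (horizontal distance between short and pin1_top below 0.08 m or value of joint pin1 below 0.003 m) and (horizontal distance between short and pin2_top below 0.08 m or value of joint pin2 below 0.003 m) and (horizontal distance between short and pin3_top below 0.08 m or value of joint pin3 below 0.003 m) and (horizontal distance between short and pin4_top below 0.08 m or value of joint pin4 below 0.003 m) and value of joint palm below 0.002 m and value of joint small below 0.0015 m and distance of each of short, tall1, tall2, tall3 from where it was at the start of the episode below 0.006 m and angle between each of short, tall1, tall2, tall3's own z axis and vertical below 0.1 rad and linear speed of each of short, tall1, tall2, tall3 below 0.02 m/s and distance of each of stray1, stray2, link, jar, wrench, brush from where it was at the start of the episode below 0.015 m); the robot touches nothing.
It fails at once if a pin that is not in front of the short billet is pressed by more than 3 mm, or the small button by more than 1.5 mm (not ((horizontal distance between short and pin1_top below 0.08 m or value of joint pin1 below 0.003 m) and (horizontal distance between short and pin2_top below 0.08 m or value of joint pin2 below 0.003 m) and (horizontal distance between short and pin3_top below 0.08 m or value of joint pin3 below 0.003 m) and (horizontal distance between short and pin4_top below 0.08 m or value of joint pin4 below 0.003 m)) or value of joint small above 0.0015 m).
It fails at once if the palm button is pressed before the right pin is down (value of joint palm above 0.003 m and not ((horizontal distance between short and pin1_top below 0.08 m and value of joint pin1 above 0.009 m) or (horizontal distance between short and pin2_top below 0.08 m and value of joint pin2 above 0.009 m) or (horizontal distance between short and pin3_top below 0.08 m and value of joint pin3 above 0.009 m) or (horizontal distance between short and pin4_top below 0.08 m and value of joint pin4 above 0.009 m))).
It fails at once if a billet in the rack is lifted, tipped or shifted by more than 6 mm, or pressed on with more than 3 N (distance of any of short, tall1, tall2, tall3 from where it was at the start of the episode above 0.006 m or contact force between the fingers and short above 3 N or contact force between the fingers and tall1 above 3 N or contact force between the fingers and tall2 above 3 N or contact force between the fingers and tall3 above 3 N).
It fails at once if another loose thing on the bench is moved by more than 15 mm (distance of any of stray1, stray2, link, jar, wrench, brush from where it was at the start of the episode above 0.015 m).
It fails at once if the rack, its pins or the palm button are pushed on harder than 40 N (contact force between any of the arm, the fingers and rack above 40 N or contact force between the fingers and palm_base above 40 N).
It also fails if it takes over 35 s, if anything falls off the work surface, if the arm or the gripper's body presses on something with over 40 N, if the wrist force passes 120 N, or if a joint passes its speed limit or range.

## Working session

There is one attempt and no reset: what is moved stays moved. The work goes in short steps, each a Python script; the robot and the scene stay as the last script left them, time stands still between calls to the robot, and variables do not carry over. Pictures are saved under pics/ and viewed, and the job is handed in when it is done.

```bash
mkdir -p pics
python3 - <<'E'
from rig import *
import cv2
for n in("scene","top","wrist"):
    cv2.imwrite(f"pics/{n}0.png",capture(n)); print(n,camera_info(n))
print(state())
E
```

```text
scene {'fov_y': 50.13945019646221, 'cx': 320.0260097766329, 'cy': 202.21515928431077, 'T': array([[ 0.54720328, -0.67168107,  0.49941277,  1.18064509],
       [ 0.83699783,  0.43784587, -0.32821583, -0.39533203],
       [ 0.00179054,  0.59760818,  0.80178629,  0.97700888],
       [ 0.        ,  0.        ,  0.        ,  1.        ]])}
top {'fov_y': 54.75303219446643, 'cx': 316.9231126805127, 'cy': 196.19404121929514, 'T': array([[-7.27704406e-04,  9.92557576e-01, -1.21774092e-01,
         4.87467988e-01],
       [-9.99957065e-01, -1.84719444e-03, -9.08053314e-03,
        -5.78875707e-03],
       [-9.23789239e-03,  1.21762255e-01,  9.92516304e-01,
         1.03369196e+00],
       [ 0.00000000e+00,  0.00000000e+00,  0.00000000e+00,
         1.00000000e+00]])}
wrist {'fov_y': 65.70646984690485, 'cx': 323.98300170490126, 'cy': 198.97641098674276, 'T_tool_cam': array([[-9.08859976e-04,  2.70559264e-01, -9.62702892e-01,
         2.10680571e-02],
       [ 9.99999581e-01,  1.37340000e-04, -9.05472491e-04,
         2.55128161e-04],
       [-1.12766355e-04, -9.62703312e-01, -2.70559275e-01,
  
[... 189 characters left out ...]
1.52737838e+00, -1.18880446e-05,
        1.39473873e+00, -1.26109792e-01]), 'joint_vel': array([ 0.00016722, -0.00290473, -0.00397341,  0.00097539, -0.00095952,
        0.00042359]), 'tau': array([ 9.72674366e-05, -4.95192254e+01, -3.87880182e+01,  6.98842783e-02,
        5.31456561e-02, -7.50094728e-05]), 'eef_pos': array([0.27332683, 0.56182284, 0.40384825]), 'ee_rot': array([[-8.70221857e-04,  4.37495741e-01,  8.99220062e-01],
       [-1.35275516e-03,  8.99219065e-01, -4.37496565e-01],
       [-9.99998706e-01, -1.59714365e-03, -1.90695462e-04]]), 'force': array([ 0.52609866,  0.00526246, -0.40137079]), 'moment': array([-0.01907695, -0.02931327,  0.03289651]), 'width': 0.08703947175196508}
```

View pics/scene0.png

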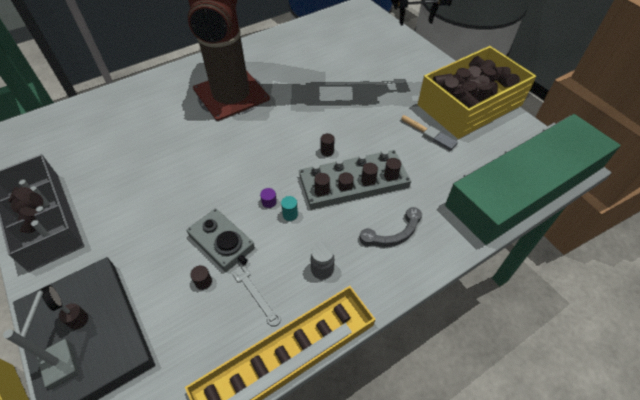

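View pics/top0.png

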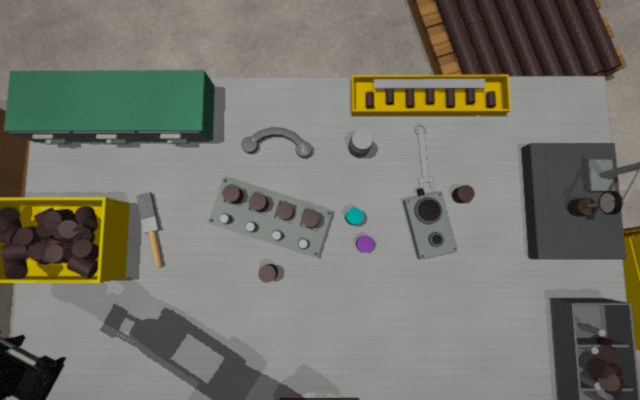

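View pics/wrist0.png

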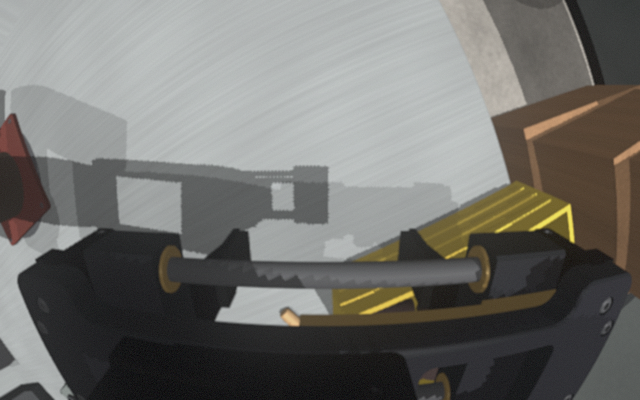

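Top view: rack pins at about (224,218), (250,227), (277,235) and (304,243), with billets at (232,193), (258,202), (285,210) and (312,218). The palm button is at (428,209) and the small button at (436,239). In the scene view, the rack billet at (345,181) looks short. Next: close crops.

Run:
```python
import cv2
s=cv2.imread("pics/scene0.png");t=cv2.imread("pics/top0.png")
cv2.imwrite("pics/c1.png",cv2.resize(s[130:220,285:425],None,fx=5.7,fy=5.7,interpolation=cv2.INTER_CUBIC))
cv2.imwrite("pics/c2.png",cv2.resize(t[165:290,200:350],None,fx=4.8,fy=4.8,interpolation=cv2.INTER_CUBIC))
cv2.imwrite("pics/c3.png",cv2.resize(t[165:275,340:490],None,fx=5,fy=5,interpolation=cv2.INTER_CUBIC))
```

```text
(no output)
```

View pics/c1.png

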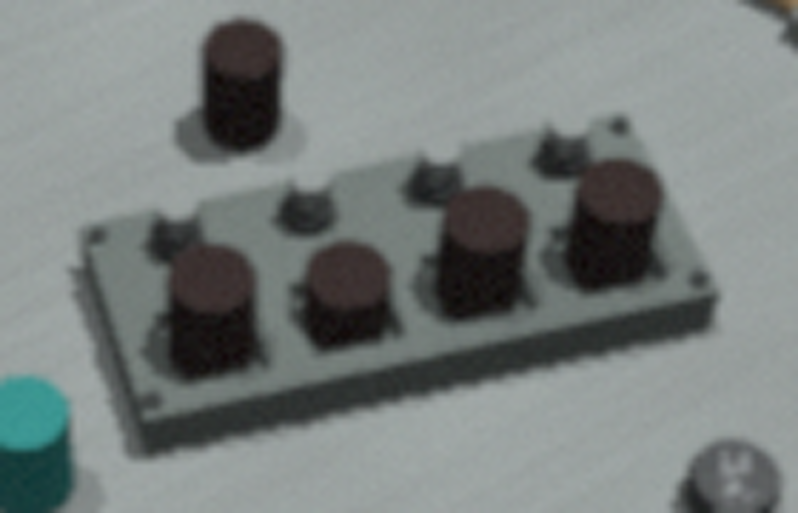

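View pics/c2.png

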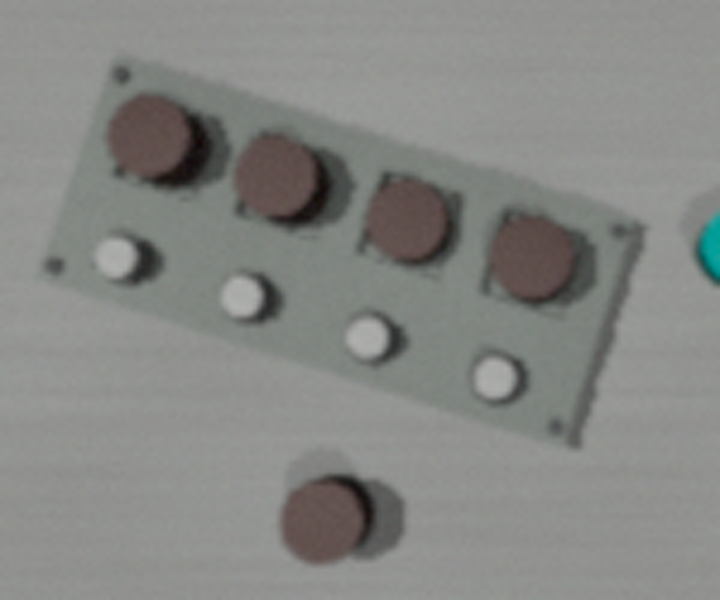

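View pics/c3.png

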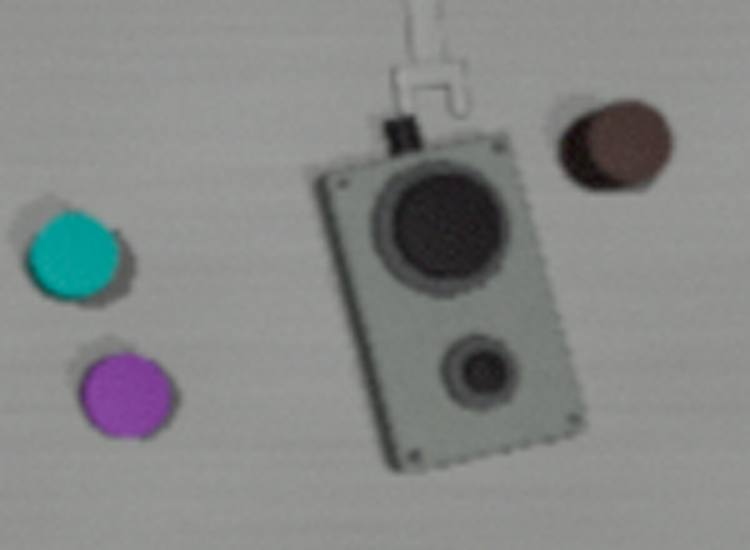

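Candidates in the top view:
- Rack billets at (232,193), (258,202), (285,210) and (312,218).
- Strays at (268,272) and (464,194).
- Turquoise look-alike at (355,216) and purple look-alike at (365,244).

The scene crop shows that the second rack billet from robot-right, (285,210), is clearly shorter. That makes it nest 2, with its pin at about (277,235). Next: measuring.

```bash
cat > h.py <<'E'
import numpy as np
from rig import *
def K(n):
    c=camera_info(n); return c,200/np.tan(np.radians(c["fov_y"])/2)
def ray(n,u,v):
    c,f=K(n); d=np.array([(u-c["cx"])/f,-(v-c["cy"])/f,-1]); return c["T"][:3,3],c["T"][:3,:3]@d
def atz(n,u,v,z):
    o,d=ray(n,u,v); return o+d*(z-o[2])/d[2]
def proj(n,p):
    c,f=K(n); q=c["T"][:3,:3].T@(np.asarray(p)-c["T"][:3,3]); return np.array([c["cx"]+f*q[0]/-q[2],c["cy"]-f*q[1]/-q[2]])
def wproj(p,s):
    c,f=K("wrist"); q=s["ee_rot"].T@(np.asarray(p)-s["eef_pos"]); T=c["T_tool_cam"]; q=T[:3,:3].T@(q-T[:3,3])
    q=np.array([q[0],-q[1],-q[2]]); th=np.arctan2(np.hypot(q[0],q[1]),q[2]); e=q[:2]/np.hypot(q[0],q[1])
    return np.array([c["cx"],c["cy"]])+f*th*e
E
python3 - <<'E'
from h import *
from scipy.optimize import least_squares
def tp(a,s,o): return (np.array(a)+.5)/s-.5+np.array(o)
pins=[tp(a,4.8,(200,165)) for a in[(495,377),(369,338),(244,297),(119,258)]]
bil=[tp(a,4.8,(200,165)) for a in[(533,258),(407,221),(277,177),(151,137)]]
P=np.array([atz("top",*p,.06) for p in pins])
B=np.array([atz("top",*p,z) for p,z in zip(bil,[.078,.058,.078,.078])])
print(P,B,np.linalg.norm(P-B,axis=1),np.linalg.norm(np.diff(P,axis=0),axis=1))
ys=np.array([-105,-35,35,105])/1000
L=np.array([[-.04,y] for y in ys]+[[.025,y] for y in ys]); W=np.vstack([P,B])[:,:2]
def f(q):
    c,s=np.cos(q[2]),np.sin(q[2]); return (L@np.array([[c,s],[-s,c]])+q[:2]-W).ravel()
r=least_squares(f,[.5,.1,0]); print("rack",r.x,r.fun.reshape(-1,2)*1000)
fit=W+r.fun.reshape(-1,2); print("pins fit",fit[:4])
# scene check
for i in range(4): print("scene pin",proj("scene",[*fit[i],.06]),"billet58",proj("scene",[*fit[4+i],.058]),"78",proj("scene",[*fit[4+i],.078]))
for z in(.055,.065,.075,.085): 
    a=atz("top",*tp((448,222),5,(340,165)),z); b=atz("top",*tp((484,372),5,(340,165)),z)
    print(z,a,b,np.linalg.norm(a-b),proj("scene",a),proj("scene",b))
for n,a,z in[("stray1",(323,521),.06),]: print(n,atz("top",*tp(a,4.8,(200,165)),z))
import cv2
s=cv2.imread("pics/scene0.png");cv2.imwrite("pics/c4.png",cv2.resize(s[200:275,180:265],None,fx=8,fy=8,interpolation=cv2.INTER_CUBIC))
E
```

```text
[[0.48857044 0.0387427  0.06      ]
 [0.50887615 0.1047711  0.06      ]
 [0.53035834 0.1707159  0.06      ]
 [0.55092945 0.23706921 0.06      ]] [[0.54947229 0.01853853 0.078     ]
 [0.57041249 0.08564474 0.058     ]
 [0.59172867 0.15154943 0.078     ]
 [0.61280338 0.21766873 0.078     ]] [0.06664267 0.06447122 0.06676579 0.06729607] [0.06908018 0.06935561 0.06946893]
rack [ 0.55754314  0.12582075 -0.30704132] [[-0.89173669 -0.92172875]
 [-0.04067919 -0.2238907 ]
 [-0.36609301  0.55754958]
 [ 0.21957542  0.93047981]
 [ 0.16648528 -0.36312692]
 [ 0.3830628  -0.74310576]
 [ 0.22365832  0.07844103]
 [ 0.30572707  0.68538171]]
pins fit [[0.4876787  0.03782098]
 [0.50883548 0.10454721]
 [0.52999225 0.17127345]
 [0.55114903 0.23799969]]
scene pin [313.63560542 164.79146326] billet58 [319.727439   182.17167018] 78 [319.73642008 177.53598908]
scene pin [337.03993869 159.93961832] billet58 [343.77274336 177.01071298] 78 [344.10757577 172.34949013]
scene pin [360.01851585 155.17603494] billet58 [367.36769801 171.94641647] 78 [368.01615026 167.26143447]
scene pin [382.58284979 150.49832641] billet58 [390.52483763 166.97609027] 78 [391.47518991 162.26904568]
0.055 [ 0.57429776 -0.28154731  0.055     ] [ 0.49866533 -0.29685942  0.055     ] 0.07716686723929929 [225.67492403 239.41074916] [207.61622304 221.36382095]
0.065 [ 0.57341055 -0.27872968  0.065     ] [ 0.49855091 -0.29388534  0.065     ] 0.07637839782801731 [225.84359984 236.53043395] [207.8515084  218.63948626]
0.075 [ 0.57252335 -0.27591206  0.075     ] [ 0.4984365  -0.29091126  0.075     ] 0.07558992841673534 [226.01437991 233.61418635] [208.08978662 215.88049769]
0.085 [ 0.57163615 -0.27309444  0.085     ] [ 0.49832209 -0.28793718  0.085     ] 0.07480145900545354 [226.18730385 230.66132974] [208.33111516 213.08618981]
stray1 [0.41470914 0.12745071 0.06      ]
```

View pics/c4.png

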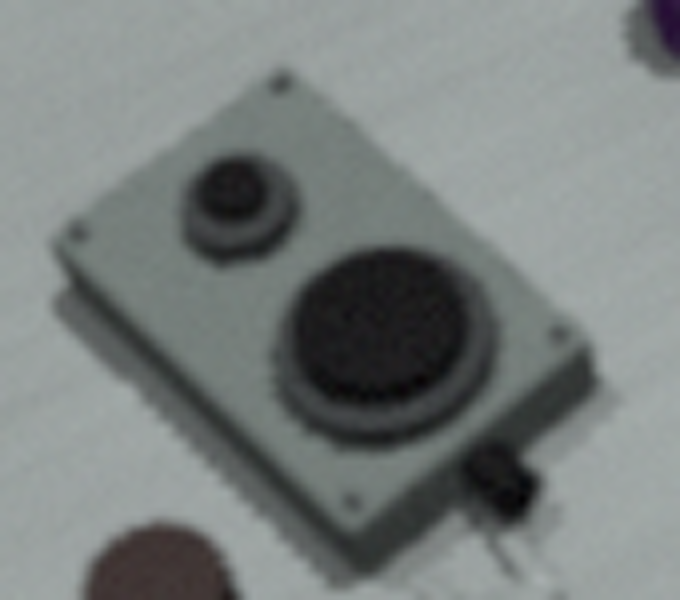

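Both views agree on the heights: nest 2 fits a 58 mm top and the others fit 78 mm. The constant 2 px offset is within calibration. pin2_top is at about (0.509,0.105). The palm is at about (0.574,-0.281) with its top at about 57 mm. I'll close the gripper, hover over pin 2 and check with the wrist camera.

```bash
cat >> h.py <<'E'
a=-0.307
def R(a):
    x=np.array([0,0,-1.]);y=np.array([-np.sin(a),np.cos(a),0]);return np.column_stack([x,y,np.cross(x,y)])
E
python3 - <<'E'
from h import *
import cv2
grip(0.0,10)
move_ptp([.509,.1047,.34],R(a))
move_linear([.509,.1047,.29],v=.1)
s=state(); im=capture("wrist"); cv2.imwrite("pics/w1.png",im)
print(s["time_s"],s["eef_pos"],s["width"],s["force"])
for p in[(.4877,.0378,.06),(.5088,.1045,.06),(.53,.1713,.06),tuple(s["eef_pos"]+s["ee_rot"][:,0]*.182)]: print(wproj(p,s))
cv2.imwrite("pics/t1.png",capture("top"))
E
```

```text
4.2 [0.50916096 0.10487144 0.29018438] 0.0005577039061494905 [ 0.19920684 -0.4388859  -0.41193235]
[228.06563196 218.23971027]
[322.70939604 218.83200773]
[417.69521991 218.26002621]
[323.29200176 247.27324946]
```

View pics/w1.png

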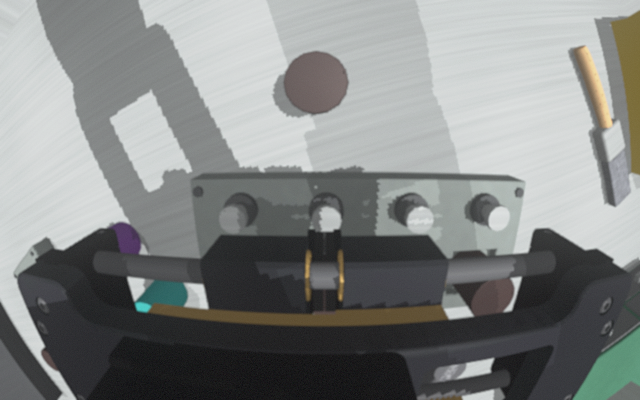

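The wrist view shows the pin heads near (234,218), (326,216), (419,219) and (496,217). The predictions for pins 1 to 3 were (228,218), (323,219) and (418,218). Pin 2 is directly ahead of the closed fingertips at about (324,247). I'll zoom in to check.

Run:
```python
import cv2
s=cv2.imread("pics/w1.png");cv2.imwrite("pics/w1c.png",cv2.resize(s[170:260,190:340],None,fx=5.3,fy=5.3,interpolation=cv2.INTER_CUBIC))
s=cv2.imread("pics/t1.png");cv2.imwrite("pics/t1c.png",cv2.resize(s[165:290,200:350],None,fx=4.8,fy=4.8,interpolation=cv2.INTER_CUBIC))
```

```text
(no output)
```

View pics/w1c.png

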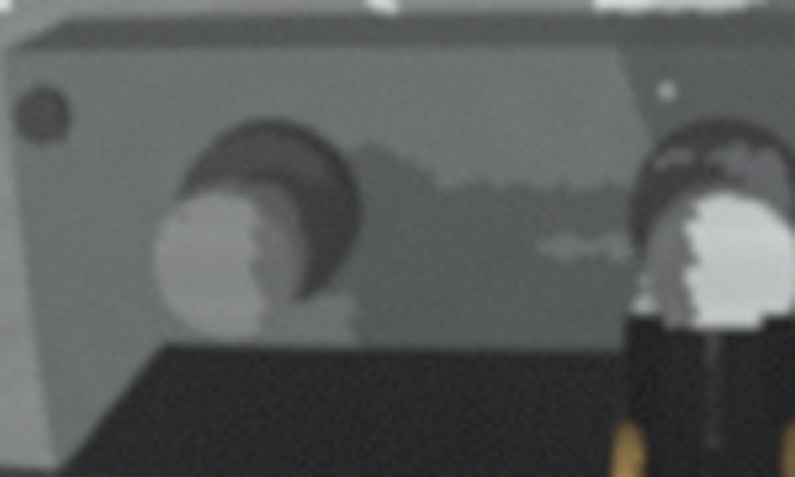

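View pics/t1c.png

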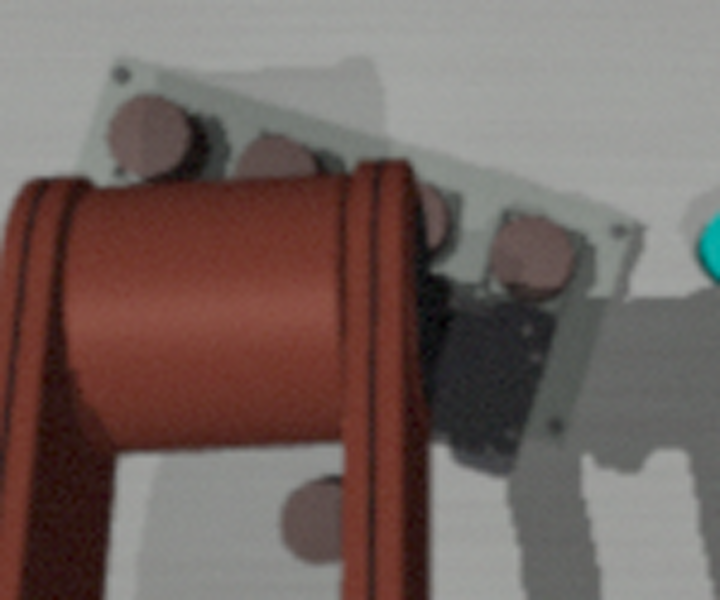

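Pin 2's head is at (326,220), 3 px or about 2 mm from the prediction, which is inside the calibration slack. I'll split the difference and press slowly.

Run:
```python
from h import *
p=np.array([.5093,.1057])
move_linear([*p,.182+.064],v=.06)
f0=state()["force"]
r=move_linear([*p,.182+.052],v=.02,until_force=20)
s=state();print(r,s["time_s"],s["eef_pos"]-[0,0,.182],s["force"]-f0)
if not r:
    r=move_linear([*p,.182+.047],v=.012,until_force=14)
    s=state();print(r,s["time_s"],s["eef_pos"]-[0,0,.182],s["force"]-f0)
```

```text
False 5.9333 [0.50940614 0.10568509 0.05202926] [0.65739682 1.53589018 1.04576595]
True 6.3167 [0.50947347 0.10572485 0.04857366] [-2.19673734 -0.02320122  5.11106742]
```

Run:
```python
from h import *
import cv2
dwell(.2);s=state();print(s["eef_pos"]-[0,0,.182],s["force"])
p=s["eef_pos"]
move_linear([p[0],p[1],.31],v=.12)
s=state();print(s["time_s"],s["force"])
im=capture("wrist");cv2.imwrite("pics/w2.png",cv2.resize(im[170:260,190:550],None,fx=2.2,fy=2.2,interpolation=cv2.INTER_CUBIC))
for z in(.06,.048):print([wproj((x,y,z),s).round(1) for x,y in[(.4877,.0378),(.5088,.1045),(.53,.1713),(.5511,.238)]])
```

```text
[0.50946059 0.10571273 0.04857535] [-1.19629757 -0.19420269  5.77494995]
7.325 [ 0.37772413 -0.23495017  0.02583651]
[array([234.1, 211. ]), array([321.9, 211.2]), array([410.1, 210.9]), array([486.1, 210.1])]
[array([238. , 206.5]), array([322. , 206.7]), array([406.4, 206.5]), array([479.9, 206. ])]
```

View pics/w2.png

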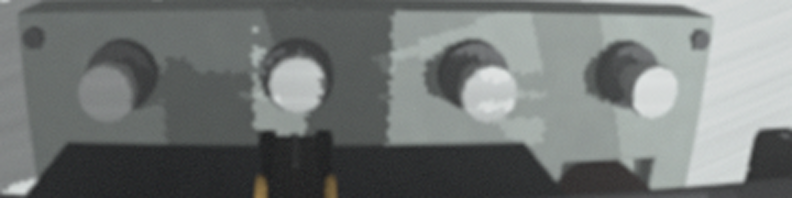

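Pin 2's head has dropped: row 82 against 92 for its neighbours in the crop, about 4.5 px, which matches 12 mm. The other pins are still up. Now the palm button.

Run:
```python
from h import *
import cv2
move_ptp([.574,-.281,.31],R(.2))
s=state(); im=capture("wrist"); cv2.imwrite("pics/w3.png",im)
print(s["time_s"],s["eef_pos"])
for z in(.05,.057,.065):print(z,[wproj((*atz("top",u,v,z)[:2],z),s).round(1) for u,v in[(429.2,209),(436.4,239)]], wproj(s["eef_pos"]-[0,0,.182],s))
```

```text
8.8333 [ 0.5741298  -0.280072    0.30962091]
0.05 [array([319.7, 206.9]), array([319.5, 109.1])] [323.18727123 247.08503297]
0.057 [array([322.2, 209.3]), array([322.1, 109.4])] [323.18727123 247.08503297]
0.065 [array([325.2, 212.2]), array([325.4, 109.8])] [323.18727123 247.08503297]
```

View pics/w3.png

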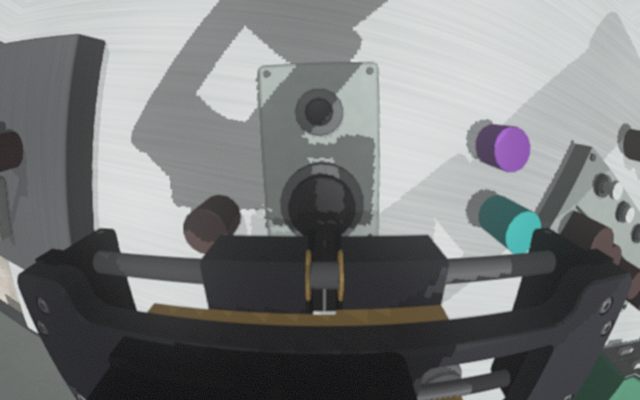

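The wrist view shows the palm button at about (321,205) and the small button at (319,111), as predicted. The fingers are in line with the palm centre.

Run:
```python
from h import *
p=[.574,-.2805]
move_linear([*p,.182+.075],v=.06)
f0=state()["force"]
r=move_linear([*p,.182+.042],v=.012,until_force=14)
s=state();print(r,s["time_s"],s["eef_pos"]-[0,0,.182],s["force"]-f0)
dwell(.3);s=state();print(s["time_s"],s["eef_pos"]-[0,0,.182],s["force"]-f0)
```

```text
True 11.7583 [ 0.57409185 -0.28054616  0.0517289 ] [-1.68763709  0.27640184  5.86463859]
12.0583 [ 0.57407435 -0.28052187  0.05167552] [-0.98613416  0.68774059  5.99225168]
```

Run:
```python
from h import *
p=[.574,-.2805]
f0=state()["force"]
for z in(.051,.0503):
    r=move_linear([*p,.182+z],v=.008,until_force=16)
    s=state();print(r,s["time_s"],s["eef_pos"]-[0,0,.182],s["force"])
    if r or s["force"][2]>15: break
dwell(.2);s=state();print(s["force"])
for z in(.053,.055,.057,.059,.061,.064):
    move_linear([*p,.182+z],v=.02); s=state();print(s["eef_pos"][2]-.182,s["force"])
```

```text
False 12.3083 [ 0.57420191 -0.2805961   0.05162979] [-1.88842435  0.234456    6.37372495]
False 12.5583 [ 0.57424495 -0.28060401  0.05157659] [-3.88991353  2.0428495   9.02127766]
[-3.57732442  2.4559672   9.16494231]
0.0535590975329133 [-1.42834347  0.82284817  5.12468679]
0.055244090577197036 [-0.84751748  0.46353344  4.41624834]
0.057112551558623464 [ 0.91045536 -0.21774858  2.78729131]
0.05894772469394796 [ 1.01413617 -0.04219017  2.19300225]
0.0605322957226834 [ 0.22053097 -0.40410943 -0.14808601]
0.06411183072191307 [ 0.93455927 -0.22861266 -0.7093673 ]
```

There is a hard stop at 51.6 mm and contact was lost at about 60 mm, so the button made its full 8 mm travel with a spring-like force falling back to zero. I'll retreat and check.

Run:
```python
from h import *
import cv2
move_linear([.574,-.2805,.36],v=.15)
move_ptp([.45,-.33,.42],R(-.3))
s=state();print(s["time_s"],s["force"])
t=capture("top");c=capture("scene")
cv2.imwrite("pics/t3.png",t);cv2.imwrite("pics/s3.png",cv2.resize(c[120:320,180:460],None,fx=2.8,fy=2.8,interpolation=cv2.INTER_CUBIC))
```

```text
15.8833 [ 0.30436962 -0.42355521  1.20160264]
```

View pics/t3.png

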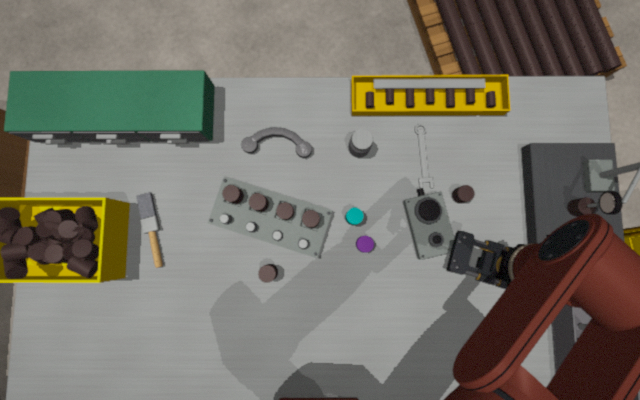

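View pics/s3.png

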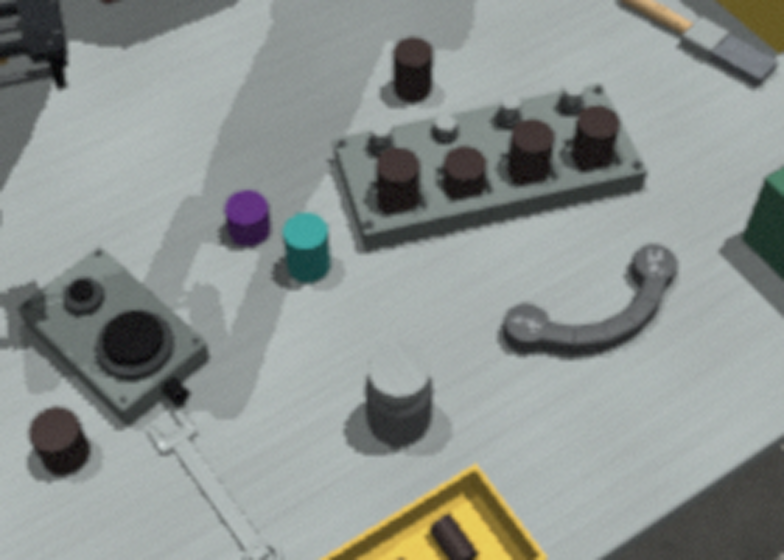

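Top view: everything is where it was, with billets at (232,193) to (312,218), the palm at (428,209), and the arm clear of the bench. Scene crop: pin 2 at (445,128) sits lower than the other three, and the palm button at (135,340) is out. Handing in.

```bash
python3 -c "
from rig import *
finish_job()"
```

```text
the job is handed in; nothing more can be done
```

I pushed reject pin 2, in front of the short billet in nest 2, down to its stop. Then I pressed the palm button fully in, let it come back out, moved the arm clear and handed in at about 16 s. No verdict is reported, so these are my own checks:

- **Short billet:** both camera views fit a 58 mm top for nest 2 and 78 mm for the other three.
- **Pin 2:** the fingertips ended at 48.6 mm height, about 11.4 of 12 mm down. The wrist and scene pictures show pin 2 lowered and the other three pins up.
- **Palm button:** it met a hard stop at 51.6 mm and contact was lost at about 60 mm, which matches the 8 mm travel. The push read 6–9 N when settled; the first press was cut off by its 14 N limit.
- **Everything else:** in the last pictures the billets and loose things look unmoved and the small button looks out. I judged this by eye and did not measure it.

**Disagreement:** the top and scene cameras differed by about 2 px, and the wrist camera by about 2 mm at pin 2. Both are within the stated calibration.

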